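# Pack and close the sketch box

## Task

Pack up the demonstration sketch box: lay the flat varnish brush lengthwise in the empty front slot of its top tray and the flat metal paint tin in the free bay of its open drawer, both lying flat and set down rather than dropped. Then shut the drawer fully, lower the lid fully shut without slamming it, and after that fold the brass hasp at the front down flat against the box. Leave the other things on the counter where they stand.

Things in the scene. Friction and masses are not known exactly. Their poses are not given: they have to be found in the camera images.
- sketchbox: Wooden sketch box, fixed; 160 mm deep (x), 240 wide (y), 90 high without lid. Origin: centre of underside. -x face is the front (hasp); lid hinged on the +x rim; drawer leaves the +y end. Its top tray (floor 52 mm, rim 90 mm above the counter, walls 8 mm) is split lengthwise by a divider 30 mm high: the slot by the hinge is full of brushes, the front one is empty.
- slot (a point): Centre of the floor of the empty front slot of the tray: 78 mm (box x) by 224 mm (box y), floor 52 mm above the counter, front and end walls rising 38 mm; axes as the box.
- drawer (a joint): How far the drawer is out (m), along the box's +y: 0 shut, its front flush with the box's +y end; starts 0.132 to 0.15 out. It slides against about 1.5 N and stays where it is left.
- bay (a point): Centre of the floor of the drawer's free bay, moving with it; axes as the box. 105 mm (x) by 142 mm (y) inside, floor 12 mm above the counter, side walls 24 mm high. Drawer front: 6 to 43 mm above the counter, inner face 70 mm, outer face 78 mm from here along +y. Beyond the bay: pastels at +x, tubes at -y. The box over the drawer is 46 mm above the counter, so only what lies flat passes.
- drawer_knob (a point): Outer end of the drawer's brass knob (22 mm across, 22 mm proud of the drawer front, its axis 24.5 mm above the counter, at the middle of the drawer front).
- lid (a joint): Opening angle of the lid (rad): 0 shut, 1.57 upright; starts at 1.62 to 1.80. The stiff hinge holds it at any angle; it takes up to 5 N at its free edge and must be pushed all the way down.
- lid_hinge (a point): Middle of the lid's hinge line, which runs along the box's y, on the top of the box's far (+x) rim, 90 mm above the counter; axes as the box.
- lid_edge (a point): Middle of the lid's free edge (panel 240 mm wide, 16 mm thick, 160 mm from hinge line to free edge). Axes turn with the lid: shut, they are those of the box; hinge to free edge is -x, the outer (top) face looks to +z and lies 8 mm from here.
- hasp (a joint): Angle of the brass hasp leaf, hinged at the middle of the lid's free edge (rad): 0 folded flat on the box front, 1.57 straight out from the front (lid shut), more is higher; starts at 1.5 to 2.2. Leaf 36 mm wide, 48 mm from hinge line to tip, 3 mm thick. Hinge line 5 mm in front of the box front and, lid shut, 92 mm above the counter. Light friction (1 N at the tip) holds it.
- hasp_tip (a point): Middle of the free end of the hasp leaf.
- brush: Flat varnish brush lying flat: 190 mm long along its x, 16 mm thick. Wooden handle from -95 to +22 mm (20 to 22 mm wide), steel ferrule +20 to +48 mm (50 mm wide), bristles to +95 mm (52 mm wide). Origin: middle of its length, on the underside; it balances about 6 mm towards the bristles. z up.
- tin: Flat closed metal watercolour tin, 105 mm (its x) by 50 mm (its y) by 22 mm high. Origin: centre of its underside; z up.
- brush_can: Metal can 72 mm across and 110 mm high with brushes standing in it up to 260 mm high; not to be disturbed. Origin: centre of its underside.
- varnish: Brown bottle 56 mm across, 140 mm high; not to be disturbed. Origin: centre of its underside.
- ink: Small glass jar with a black cap, 52 mm across, 62 mm high; not to be disturbed. Origin: centre of its underside.
- gesso: White jar 68 mm across, 85 mm high; not to be disturbed. Origin: centre of its underside.
- tape: Roll of masking tape lying flat, 100 mm across, 24 mm high; not to be disturbed. Origin: centre of its underside.
- fixative: Spray can 52 mm across, 150 mm high; not to be disturbed. Origin: centre of its underside.
- round_brush: Thin long-handled round brush lying flat, 240 mm long (its x), 10 mm thick, not the one to pack; not to be disturbed. Origin: middle of its length, on the underside.
- carton: Closed cardboard carton, 90 by 64 by 40 mm high; not to be disturbed. Origin: centre of its underside.

How it is judged:
On the way, in this order (a step that is already met when the one before it is completed fails the run):
1. the brush lies in the front slot, the tin in the drawer, and the lid is down (value of joint lid below 0.05 rad and horizontal distance between brush and slot below 0.03 m and horizontal distance between tin and bay below 0.045 m), for 0.1 s.
2. after that the hasp is folded down (value of joint hasp below 0.15 rad), for 0.1 s.
At the end, for the whole second after the job is handed in: Brush flat on the floor of the tray's front slot and tin flat on the floor of the drawer's free bay (5 mm in height, 0.1 rad of tilt), drawer under 6 mm, lid under 0.04 rad, hasp under 0.15 rad from shut, all at rest (x of brush in the frame of slot between -0.02 and 0.02 m and y of brush in the frame of slot between -0.025 and 0.025 m and z of brush in the frame of slot between -0.006 and 0.006 m and angle between each of brush, tin's own z axis and vertical below 0.1 rad and x of tin in the frame of bay between -0.035 and 0.035 m and y of tin in the frame of bay between -0.03 and 0.03 m and z of tin in the frame of bay between -0.005 and 0.005 m and value of joint drawer below 0.006 m and value of joint lid below 0.04 rad and value of joint hasp below 0.15 rad and linear speed of each of brush, tin below 0.02 m/s and velocity of joint lid between -0.05 and 0.05 rad/s); the robot touches nothing.
It fails at once if the lid is slammed (faster than 3.5 rad/s) (velocity of joint lid below -3.5 rad/s).
It fails at once if the brush or the tin is dropped (falls freely at over 0.8 m/s, some 35 mm) ((linear speed of brush above 0.8 m/s and contact force between brush and the fingers below 0.05 N) or (linear speed of tin above 0.8 m/s and contact force between tin and the fingers below 0.05 N)).
It fails at once if another thing on the counter is shifted by more than 25 mm or tipped (distance of any of brush_can, varnish, ink, gesso, tape, fixative, round_brush, carton from where it was at the start of the episode above 0.025 m or angle between any of brush_can, varnish, ink, gesso, tape, fixative, carton's own z axis and vertical above 0.4 rad).
It also fails if it takes over 72 s, if anything falls off the work surface, if the arm or the gripper's body presses on something with over 40 N, if the wrist force passes 120 N, or if a joint passes its speed limit or range.

## Robot

A 7-joint arm with a two-finger parallel gripper is mounted at the origin on the work surface. World frame = base frame: x ahead of the robot, y to its left, z up, the work surface at z = 0. Lengths are in m, angles in rad, forces in N, time in s.
With the tool pointing down it reaches from about 0.4 to 0.925 m from the base axis. Payload 4.1 kg.
Tool frame: the origin (TCP) lies at the very end of the fingers, on their centre line; the grasp point (between the pads) lies 19 mm behind it; z points along the fingers, y is the direction in which the jaws open and shut (so a half turn about z gives the same grasp; the last joint's range is limited). The gripper opens to 85 mm and grips with 20 to 120 N. Pads are 22 mm wide; open, the fingers measure 114 mm over their backs; the gripper's body (76 mm by 85 mm) begins 54 mm behind the grasp point. The pads swing forward as they close: fully open they stand 13 mm farther back than shut.
Start: joints at [-1.352, 0.398, 0.045, 1.537, -0.019, 1.207, -0.051], TCP at [0.203, 0.617, 0.231] pointing down, gripper open.
Joint ranges: [-2.82, 2.82], [-0.49, 2.23], [-1.37, 1.46], [0, 2.46], [-1.36, 4.5], [0.23, 2], [-2.94, 2.94]. Speed limits (rad/s): [2.57, 2.57, 3.14, 3.14, 3.14, 3.14, 3.14].

## Interface

Orientations are given as [roll, pitch, yaw] about the fixed x, y, z axes, in that order (R = Rz(yaw) Ry(pitch) Rx(roll)).
In Python, from workcell import ctrl gives the robot as it stands. The module is installed in compiled form; this text tells all that it offers. Calls block until the motion is done:
- ctrl.movep(position, orientation): joint-space move of the TCP to a pose.
- ctrl.move_straight(position, orientation=None, speed=0.15, until_force=None): straight line of the TCP; orientation=None keeps the orientation; speed is the mean speed in m/s. With until_force (N) it stops when the force on the tool has changed by that much, and returns True; else False.
- ctrl.goto_joints(angles): joint-space move.
- ctrl.open() and ctrl.clamp(f_grip=None): open the fingers fully, or close them until they stop; f_grip is the grip in N (None keeps the last).
- ctrl.pause(seconds).
- ctrl.ik(position, orientation): joint angles nearest the present ones, or None.
- ctrl.capture(name): name is "side" or "top" or "wrist"; returns a dict with "color" (384x512x3 uint8, red, green, blue), "camera_matrix" (3x3 intrinsics, pixels), "T" (4x4, takes a point from camera to world coordinates). Camera axes: x right, y down, z forward; pixel columns grow to the right and rows downward; lengths in m; the calibration is good to about 2 mm. A picture is of the moment at which its call begins. There is no depth.
A pose or a line that the arm cannot do raises ctrl.PlanningError and nothing moves.
- ctrl.job_done(): hands the job in, once; it reports no verdict.
Trained networks look in the newest picture that a camera, given by its name, has taken for a name from the list of things; names that differ only in an ending like _2 or _b are one class to them, and where a whole thing is asked for, a point or a joint stands for the part that bears it (a point fixed in the world has none). Each returns a list of dicts, best first, with "conf" (0 to 1); they miss things now and then, are a little off and sometimes report something else, mostly with a low value. They report only what shows in the picture. A call takes as long as a camera call.
- ctrl.find_in(camera, target): "centre" ([column, row] in pixels, amid what is visible of it).
- ctrl.trace(camera, target): "pixels" (384x512 bool, what is visible of it) and "centre" ([column, row] in pixels, amid what is visible of it).
- ctrl.mark_of(camera, target): "centre" ([column, row] in pixels: a listed point, or the origin of a listed thing).
Readings, each from a call of its own:
- ctrl.current_time(): time.
- ctrl.current_qpos(): joint angles.
- ctrl.current_dq(): joint speeds.
- ctrl.current_joint_efforts(): joint torques, N m.
- ctrl.current_eef_pos(): TCP position.
- ctrl.current_orientation(): TCP orientation.
- ctrl.current_contact_force(): force on the tool from outside, world axes, zero at the start.
- ctrl.current_moment(): the same for the moment, N m.
- ctrl.current_grip_width(): finger opening in m.
Only numpy, scipy, OpenCV 4.12 (cv2) and the standard library are available. Lean on these libraries where they do the work, as an engineer would, in place of code of your own. Each camera call takes 0.05 s, during which the arm holds its last target. There are 200 camera calls.

## Working session

There is one attempt and no reset: what is moved stays moved. The work goes in short steps, each a Python script; the robot and the scene stay as the last script left them, time stands still between calls to the robot, and variables do not carry over. Pictures are saved under pics/ and viewed, about 8 in all and at most 12, crops included, and the job is handed in when it is done.

```bash
mkdir -p pics
cat > h.py <<'E'
import numpy as np, cv2
from workcell import ctrl
def cap(n): return ctrl.capture(n)
def ray(c,px):
    K=np.array(c["camera_matrix"]);T=np.array(c["T"])
    d=T[:3,:3]@np.linalg.solve(K,[px[0],px[1],1.]); return T[:3,3],d
def at_z(c,px,z):
    o,d=ray(c,px); return o+d*(z-o[2])/d[2]
def tri(l):
    A=np.zeros((3,3));b=np.zeros(3)
    for c,px in l:
        o,d=ray(c,px);d=d/np.linalg.norm(d);P=np.eye(3)-np.outer(d,d);A+=P;b+=P@o
    p=np.linalg.solve(A,b)
    return p
def proj(c,p):
    T=np.linalg.inv(c["T"]);q=np.array(c["camera_matrix"])@(T[:3,:3]@np.array(p)+T[:3,3]);return q[:2]/q[2]
def save(c,f): cv2.imwrite(f,cv2.cvtColor(c["color"],cv2.COLOR_RGB2BGR))
E
python3 - <<'E'
from h import *
np.set_printoptions(precision=4,suppress=True)
t=cap("top");s=cap("side");save(t,"pics/t0.png");save(s,"pics/s0.png")
print(t["T"],s["T"],t["camera_matrix"])
for n in "sketchbox slot bay drawer_knob lid_hinge lid_edge hasp_tip brush tin brush_can varnish ink gesso tape fixative round_brush carton".split():
    a=ctrl.mark_of("top",n);b=ctrl.mark_of("side",n)
    print(n,[(np.round(x[0]["centre"],1),round(x[0]["conf"],2)) if x else None for x in(a,b)], tri([(t,a[0]["centre"]),(s,b[0]["centre"])]) if a and b else "", at_z(t,a[0]["centre"],0) if a else "")
for n in ["brush","tin","sketchbox"]:
    for cn,c in(("top",t),("side",s)):
        r=ctrl.trace(cn,n)
        if r:
            m=r[0]["pixels"].astype(np.uint8);ys,xs=np.nonzero(m)
            print(n,cn,r[0]["conf"],m.sum(),cv2.minAreaRect(np.c_[xs,ys].astype(np.float32)))
print(ctrl.current_time(), ctrl.current_orientation())
E
```

```text
[[ 0.02   -0.9983  0.054   0.4122]
 [-0.9997 -0.0206 -0.0102 -0.0059]
 [ 0.0113 -0.0538 -0.9985  1.3056]
 [ 0.      0.      0.      1.    ]] [[ 0.8287 -0.3007  0.472  -0.028 ]
 [-0.5591 -0.4813  0.6751 -0.7494]
 [ 0.0242 -0.8234 -0.567   0.709 ]
 [ 0.      0.      0.      1.    ]] [[433.9218   0.     251.0013]
 [  0.     433.9218 193.7203]
 [  0.       0.       1.    ]]
sketchbox [(array([256.6, 159.9]), 0.71), (array([284.5, 203.6]), 0.56)] [ 0.5913 -0.0388  0.0069] [ 0.5856 -0.0341  0.    ]
slot [(array([258.2, 165.7]), 0.62), (array([276.1, 195.5]), 0.79)] [ 0.5624 -0.0383  0.0515] [ 0.5681 -0.0393  0.    ]
bay [(array([196.8, 164.5]), 0.95), (array([245.8, 180.6]), 0.88)] [0.5669 0.1457 0.0053] [0.5678 0.1462 0.    ]
drawer_knob [(array([163.2, 162.6]), 0.95), (array([229.7, 165.3]), 0.72)] [0.5643 0.2462 0.0206] [0.5714 0.2476 0.    ]
lid_hinge [(array([257.9, 123.3]), 0.89), (array([304.6, 172.9]), 0.59)] [ 0.678  -0.035   0.0977] [ 0.6976 -0.0359  0.    ]
lid_edge [(array([259.3, 101.6]), 0.61), (array([307.3, 130.1]), 0.87)] [ 0.6898 -0.0269  0.2483] [ 0.7645 -0.0389  0.    ]
[... 1255 characters left out ...]
    ]
brush top 0.89 748 ((126.37242126464844, 211.53103637695312), (17.771732330322266, 63.446754455566406), 4.763641834259033)
brush side 0.66 344 ((184.7646942138672, 165.44117736816406), (9.870335578918457, 49.24321746826172), 77.47119140625)
tin top 0.79 596 ((362.4034729003906, 203.71536254882812), (35.672393798828125, 17.871376037597656), 50.710594177246094)
tin side 0.57 740 ((316.8243408203125, 282.5540466308594), (21.53626823425293, 36.66097640991211), 9.462322235107422)
sketchbox top 0.67 9951 ((234.5, 137.0), (98.0, 143.0), 90.0)
sketchbox side 0.91 7802 ((294.0690612792969, 174.10562133789062), (99.9884033203125, 117.38970184326172), 51.11550521850586)
2.1 [3.1415 0.     2.8238]
```

View pics/t0.png

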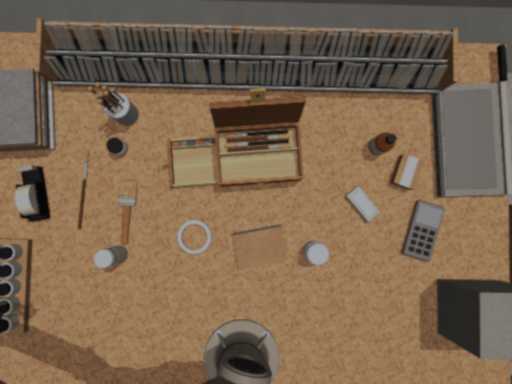

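View pics/s0.png

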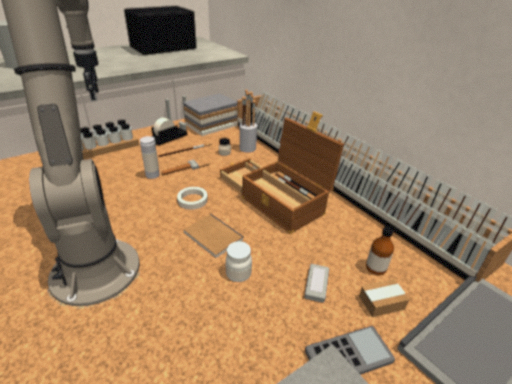

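The top view shows the box at about (258,160), with the lid up and the hasp at (258,95). The drawer is out to the left at (193,163). The brush is at (126,212) with its bristles towards +x, and the tin is at (362,204). The side view agrees. Next I'll take close wrist views of the brush, box and tin.

Run:
```python
from h import *
np.set_printoptions(precision=4,suppress=True)
for y in(0,np.pi,-np.pi/2,np.pi/2):
    for p in([.40,.36,.02],[.56,-.04,.09],[.46,-.35,.03]):
        q=ctrl.ik(p,[np.pi,0,y]);print(y,p,None if q is None else np.array(q))
ctrl.movep([.40,.30,.36],[np.pi,0,np.pi])
c1=cap("wrist");save(c1,"pics/w1.png");np.save("w1.npy",c1,allow_pickle=True)
print(c1["T"],ctrl.current_time(),ctrl.current_eef_pos())
b=ctrl.mark_of("wrist","brush");r=ctrl.trace("wrist","brush")
if b: print("brush",b[0]["conf"],at_z(c1,b[0]["centre"],0))
def box(c,tr,z):
    ys,xs=np.nonzero(tr["pixels"]);P=np.array([at_z(c,(x,y),z)[:2] for x,y in zip(xs,ys)])
    m=P.mean(0);rc=cv2.minAreaRect(P.astype(np.float32));w,v=np.linalg.eigh(np.cov(P.T));return m,rc,np.arctan2(v[1,1],v[0,1])
if r: print(r[0]["conf"],box(c1,r[0],.012))
ctrl.movep([.50,.05,.42],[np.pi,0,np.pi])
c2=cap("wrist");save(c2,"pics/w2.png");np.save("w2.npy",c2,allow_pickle=True)
for n,z in(("slot",.052),("bay",.012),("drawer_knob",.0245),("lid_hinge",.09),("sketchbox",0)):
    b=ctrl.mark_of("wrist",n)
    if b: print(n,b[0]["conf"],b[0]["centre"],at_z(c2,b[0]["centre"],z))
print(ctrl.current_time())
```

```text
0 [0.4, 0.36, 0.02] [-1.2709  0.5371  0.5817  2.0016 -0.4368  0.7269 -1.9917]
0 [0.56, -0.04, 0.09] [-0.7644  0.6436  1.0467  1.912  -0.6719  0.9876 -0.9773]
0 [0.46, -0.35, 0.03] [-0.1608  0.8087  1.0577  1.9079 -0.8677  0.9722 -0.2585]
3.141592653589793 [0.4, 0.36, 0.02] [-0.8846  0.4623  0.0891  1.9916 -0.0624  0.6902  0.8141]
3.141592653589793 [0.56, -0.04, 0.09] [-0.5109  0.471   0.6493  1.9067 -0.3631  0.8828  1.8913]
3.141592653589793 [0.46, -0.35, 0.03] [ 0.0319  0.6278  0.729   1.9038 -0.5618  0.825   2.6323]
-1.5707963267948966 [0.4, 0.36, 0.02] [-0.6664  0.4633 -0.1795  1.9856  0.1238  0.7029  2.2196]
-1.5707963267948966 [0.56, -0.04, 0.09] [-0.8567  0.8135  1.2636  1.9136 -0.8796  1.1176 -2.3734]
-1.5707963267948966 [0.46, -0.35, 0.03] [-0.2407  0.9836  1.2598  1.9094 -1.066   1.1326 -1.6824]
1.5707963267948966 [0.4, 0.36, 0.02] [-1.0845  0.486   0.3389  1.997  -0.2443  0.6972 -0.5935]
1.5707963267948966 [0.56, -0.04, 0.09] [-0.5921  0.5072  0.7648  1.9085 -0.4431  0.9017  0.3922]
1.5707963267948966 [0.46, -0.35, 0.03] [-0.0486  0.6841  0.8548  1.9056 -0.675   0.8679  1.1565]
[[-0.002   0.9549  0.2969  0.3238]
 [ 1.      0.002   0.0002  0.301 ]
 [-0.0004  0.2969 -0.9549  0.5024]
 [ 0.      0.      0.      1.    ]] 3.6167 [0.3993 0.3013 0.3595]
brush 0.84 [0.4211 0.3517 0.    ]
0.97 (array([0.4365, 0.3508]), ((0.42002052068710327, 0.35214540362358093), (0.051860786974430084, 0.18824908137321472), 87.6136474609375), np.float64(3.1097869657952))
slot 0.96 [205.1, 178.6] [ 0.564  -0.0461  0.052 ]
bay 0.66 [310.2, 174.9] [0.5671 0.1476 0.012 ]
drawer_knob 0.67 [360.1, 177.4] [0.5684 0.2393 0.0245]
lid_hinge 0.62 [214.2, 245.8] [ 0.6769 -0.0291  0.09  ]
sketchbox 0.55 [214.2, 185.4] [ 0.5921 -0.0388  0.    ]
5.0833
```

Run:
```python
from h import *
i=cv2.imread("pics/w2.png");cv2.imwrite("pics/w2c.png",cv2.resize(i[110:290,110:400],None,fx=2.7,fy=2.7,interpolation=cv2.INTER_CUBIC))
j=cv2.imread("pics/w1.png");cv2.imwrite("pics/w1c.png",j)
```

```text
(no output)
```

View pics/w2c.png

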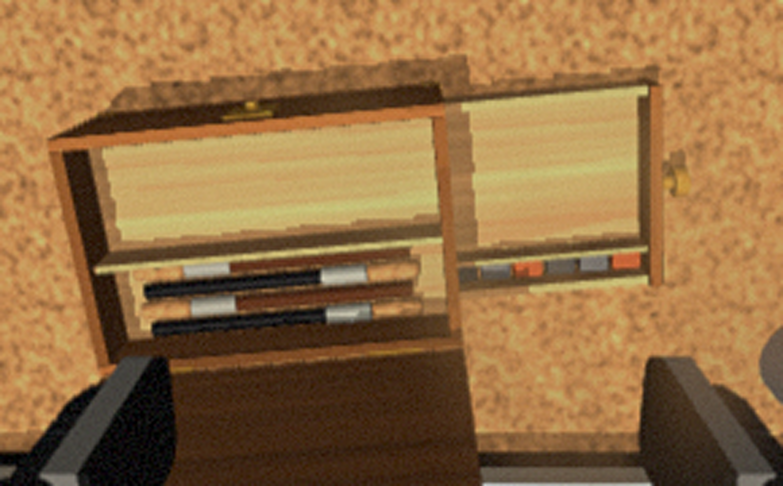

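View pics/w1c.png

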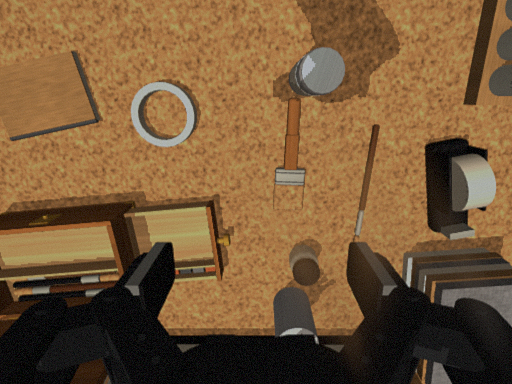

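Wrist view: the tray's rim corners in the enlarged crop are about (48,140), (444,105), (463,347) and (105,370), and the drawer front runs along x≈662 from 85 to 285. The second picture shows the brush with its bristles towards +x and the fixative can just behind the handle end. I'll fit the box, measure the tin, then pick up the brush.

Run:
```python
from h import *
from scipy.optimize import least_squares
np.set_printoptions(precision=4,suppress=True)
c=np.load("w2.npy",allow_pickle=True).item()
P=lambda u,z:at_z(c,(u[0]/2.7+110,u[1]/2.7+110),z)
rim=[P(u,.09) for u in[(48,140),(444,105),(463,347),(105,370)]]
loc=[(-.08,-.12),(-.08,.12),(.08,.12),(.08,-.12)]
for p in rim: print(p)
def f(x,sel):
    R=np.array([[np.cos(x[2]),-np.sin(x[2])],[np.sin(x[2]),np.cos(x[2])]])
    return np.concatenate([x[:2]+R@loc[i]-rim[i][:2] for i in sel])
s=least_squares(f,[.59,-.04,0],args=([0,1,2,3],));print(s.x,s.fun)
dr=[P(u,.043) for u in[(662,85),(662,285)]];print("drawer front",dr)
R=np.array([[np.cos(s.x[2]),-np.sin(s.x[2])],[np.sin(s.x[2]),np.cos(s.x[2])]])
print("local",[R.T@(d[:2]-s.x[:2]) for d in dr],"slot",s.x[:2]+R@[-.033,0],"hinge",s.x[:2]+R@[.08,0])
```

```text
[ 0.5259 -0.1626  0.09  ]
[0.5041 0.0746 0.09  ]
[0.6623 0.0897 0.09  ]
[ 0.6797 -0.1451  0.09  ]
[ 0.593  -0.0358  0.0894] [-0.0019  0.0001 -0.0015  0.0019 -0.0004  0.0011  0.0037 -0.0032]
drawer front [array([0.4986, 0.2176, 0.043 ]), array([0.6378, 0.2312, 0.043 ])]
local [array([-0.0714,  0.2608]), array([0.0685, 0.2619])] slot [ 0.5601 -0.0388] hinge [ 0.6727 -0.0287]
```

```bash
cat >> h.py <<'E'
from scipy.spatial.transform import Rotation as Ro
pi=np.pi
YAW=.0885; C=np.array([.5935,-.0365])
BX=np.array([np.cos(YAW),np.sin(YAW)]);BY=np.array([-np.sin(YAW),np.cos(YAW)])
def B(x,y,z): return [*(C+BX*x+BY*y),z]
def ori(yaw,axis=None,a=0):
    R=Ro.from_euler('xyz',[pi,0,yaw])
    if axis is not None: R=Ro.from_rotvec(np.array(axis)*a)*R
    return R.as_euler('xyz')
def st(*a): print(*a,"t",round(ctrl.current_time(),2),"p",np.round(ctrl.current_eef_pos(),4),"w",round(ctrl.current_grip_width(),4),"F",np.round(ctrl.current_contact_force(),1))
E
python3 - <<'E'
from h import *
a=-.036;g=np.array([.420,.352])-.035*np.array([np.cos(a),np.sin(a)])
o=ori(pi+a)
ctrl.movep([*g,.12],o);ctrl.move_straight([*g,.008],speed=.1);ctrl.clamp(40);st("grip")
ctrl.move_straight([*g,.2],speed=.2)
c=cap("wrist");save(c,"pics/w3.png");st("up")
d=Ro.from_euler('z',-pi/2+YAW).apply([1,0,0]);k=np.cross([0,0,1],d)
ctrl.movep([.45,.16,.26],ori(pi-pi/2+YAW))
s=np.array([.5615,-.041])-.033*d[:2]
oo=ori(pi/2+YAW,k,.21)
ctrl.movep([*s,.2],oo);st("over")
ctrl.move_straight([*s,.115],speed=.1)
c=cap("wrist");save(c,"pics/w4.png");c=cap("side");save(c,"pics/s4.png");st("hover")
i=[cv2.resize(cv2.imread(f),(384,288)) for f in("pics/w3.png","pics/w4.png")]
j=cv2.resize(cv2.imread("pics/s4.png")[100:260,180:380],(360,288))
cv2.imwrite("pics/m4.png",np.vstack([np.hstack(i),np.pad(j,((0,0),(0,408),(0,0)))]))
E
```

```text
grip t 8.57 p [0.3852 0.3534 0.0083] w 0.0209 F [-2.  -0.9  3.6]
up t 9.73 p [0.3842 0.3524 0.1984] w 0.0204 F [-0.1 -0.3 -1.5]
over t 11.58 p [ 0.5584 -0.0061  0.1994] w 0.0203 F [ 0.8  0.4 -2. ]
hover t 12.68 p [ 0.5592 -0.0083  0.1158] w 0.0207 F [ 0.9 -0.3 -0.9]
```

View pics/m4.png

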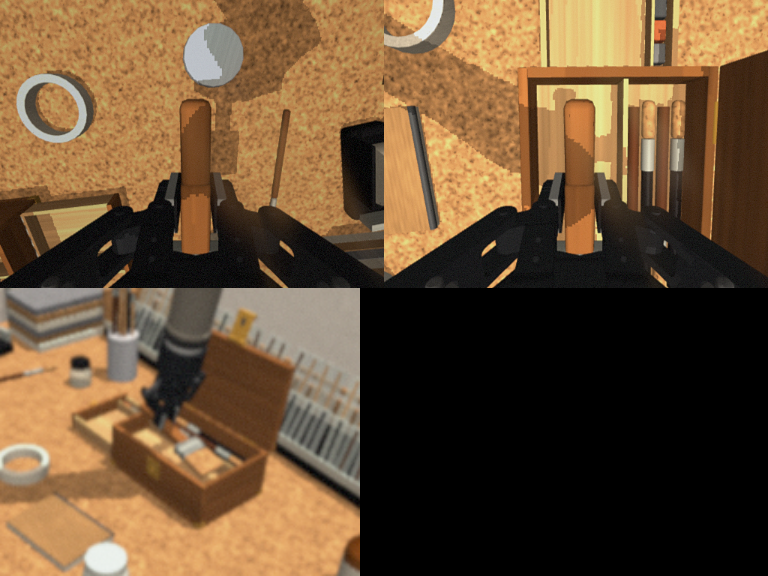

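The brush is held squarely over the front slot (bottom-left panel, and top-right at about (580,180)), clear of the walls. I'll lower it and release.

Run:
```python
from h import *
p=np.array(ctrl.current_eef_pos())
p[:2]=[.5615+.033*np.sin(-YAW)*1,-.041+.033*np.cos(YAW)]
h=ctrl.move_straight([*p[:2],.090],speed=.05,until_force=4);st("low",h)
ctrl.open();st("open")
ctrl.move_straight([*p[:2],.2],speed=.25)
# view on way to tin
ctrl.movep([.46,-.15,.38],ori(pi/2))
c=cap("wrist");save(c,"pics/w5.png");np.save("w5.npy",c,allow_pickle=True);st()
for n,z in(("tin",0),("brush",.052),("slot",.052)):
    b=ctrl.mark_of("wrist",n)
    if b: q=at_z(c,b[0]["centre"],z);print(n,b[0]["conf"],q,"box",BX@(q[:2]-C),BY@(q[:2]-C))
for n,z in(("tin",.02),("brush",.065)):
    r=ctrl.trace("wrist",n)
    if r:
        ys,xs=np.nonzero(r[0]["pixels"]);P=np.array([at_z(c,(x,y),z)[:2] for x,y in zip(xs,ys)],np.float32)
        print(n,r[0]["conf"],cv2.minAreaRect(P))
```

```text
low False t 13.33 p [ 0.5586 -0.0082  0.0898] w 0.0204 F [-0.1 -0.3 -0.4]
open t 13.98 p [ 0.5586 -0.0081  0.0901] w 0.0853 F [-0.3 -0.4  0.5]
t 15.6 p [ 0.4601 -0.1482  0.3785] w 0.0855 F [-0.4 -0.1  0.5]
tin 0.68 [ 0.45909104 -0.35172096  0.        ] box -0.1617435976066017 -0.30210765153637537
brush 0.97 [ 0.56138877 -0.03676268  0.052     ] box -0.03200877423237039 0.0025764878862814078
slot 0.71 [ 0.55741533 -0.04103728  0.052     ] box -0.03634447627588102 -0.0013301986184653838
tin 0.63 ((0.4593479335308075, -0.3492583632469177), (0.10858945548534393, 0.05645017325878143), 41.00703430175781)
```

View pics/w5.png

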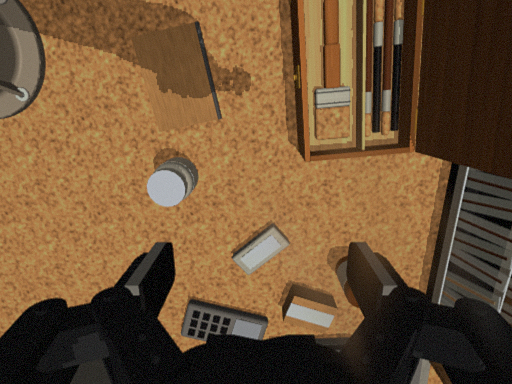

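The brush lies flat in the slot at (333,70), within 5 mm of centre. The tin is at (262,248), rotated about 0.70 rad. Now the tin.

Run:
```python
from h import *
t=[.459,-.3505]
ctrl.movep([*t,.12],ori(.70));ctrl.move_straight([*t,.008],speed=.12);ctrl.clamp(60);st("grip")
ctrl.move_straight([*t,.22],speed=.25);st("up")
o=ori(pi/2+YAW);x,y=-.0105,.183
ctrl.movep([.40,-.02,.26],o)
ctrl.movep(B(x,y,.17),o)
c=cap("wrist");save(c,"pics/w6.png");c=cap("side");save(c,"pics/s6.png");st("hover")
i=cv2.resize(cv2.imread("pics/w6.png"),(384,288));j=cv2.resize(cv2.imread("pics/s6.png")[100:260,160:360],(360,288))
cv2.imwrite("pics/m6.png",np.hstack([i,j]))
```

```text
grip t 18.61 p [ 0.4597 -0.3511  0.009 ] w 0.0483 F [0.8 0.8 5.9]
up t 19.61 p [ 0.4582 -0.3494  0.2184] w 0.0479 F [-0.1 -0.4 -1.5]
hover t 21.97 p [0.5669 0.1429 0.1712] w 0.0485 F [ 0.2 -0.2 -2. ]
```

View pics/m6.png

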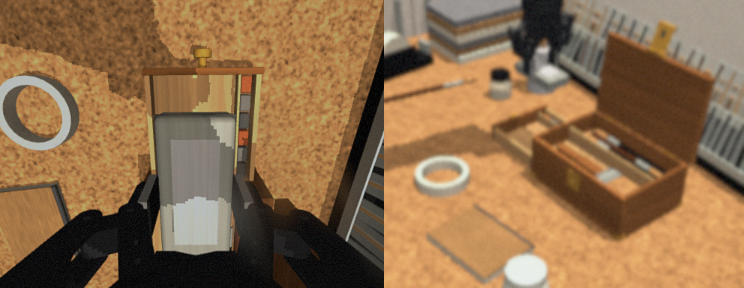

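The tin is held straight over the bay (left panel, about (198,180)). I'll lower it, release, check it, and shut the drawer.

Run:
```python
from h import *
x,y=-.0105,.183
h=ctrl.move_straight(B(x,y,.027),speed=.1,until_force=6);st("low",h)
ctrl.open();st("open")
ctrl.move_straight(B(x,y,.2),speed=.25)
o=ori(pi/2+YAW)
ctrl.movep(B(x-.02,y+.04,.3),o)
c=cap("wrist");save(c,"pics/w7.png");st()
for n,z in(("tin",.012),("bay",.012),("drawer_knob",.0245),("brush",.052)):
    b=ctrl.mark_of("wrist",n)
    if b: q=at_z(c,b[0]["centre"],z);print(n,b[0]["conf"],"box",BX@(q[:2]-C),BY@(q[:2]-C))
```

```text
low False t 23.55 p [0.5674 0.145  0.0277] w 0.0481 F [-0.1 -0.3 -1.7]
open t 24.01 p [0.567  0.1449 0.0272] w 0.0854 F [ 0.  -0.1 -0.3]
t 25.42 p [0.5424 0.1827 0.2983] w 0.0857 F [-0.8  0.  -0.6]
tin 0.78 box -0.00995507594314048 0.18523634175278988
drawer_knob 0.91 box -0.0017225507447384478 0.27857326433863483
brush 0.85 box -0.03199264764028308 0.001718421436851434
```

View pics/w7.png

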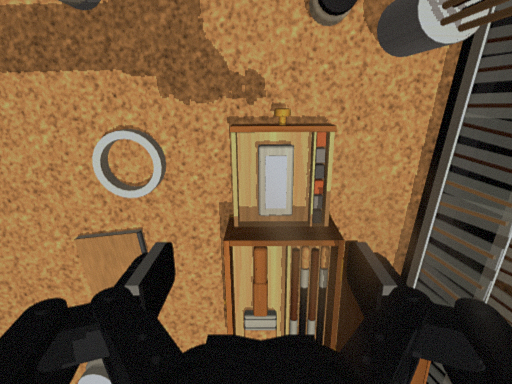

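Tin flat in the bay centre at (276,180), brush in the slot. Now the drawer.

Run:
```python
from h import *
o=ori(pi/2+YAW,[*BX,0],-.2)
ctrl.clamp(20)
ctrl.movep(B(-.002,.307,.12),o);ctrl.move_straight(B(-.002,.307,.0215),speed=.15);st("start")
h=ctrl.move_straight(B(-.002,.17,.0215),speed=.12,until_force=15);st("pushed",h)
h=ctrl.move_straight(B(-.002,.145,.0215),speed=.04,until_force=12);st("end",h)
p=np.array(ctrl.current_eef_pos());print("local y",BY@(p[:2]-C))
ctrl.move_straight(B(-.002,.18,.03),speed=.15);ctrl.move_straight(B(-.002,.2,.25),speed=.3)
c=cap("wrist");save(c,"pics/w8.png")
s=cap("side");t=cap("top");save(s,"pics/s8.png");save(t,"pics/t8.png")
K=("lid_edge","lid_hinge","hasp_tip","drawer_knob")
for n in K:
    a=ctrl.mark_of("top",n);b=ctrl.mark_of("side",n)
    if a and b:
        q=tri([(t,a[0]["centre"]),(s,b[0]["centre"])]);print(n,a[0]["conf"],b[0]["conf"],BX@(q[:2]-C),BY@(q[:2]-C),q[2])
cv2.imwrite("pics/m8.png",np.hstack([cv2.imread("pics/w8.png")[:,60:460],cv2.resize(cv2.imread("pics/s8.png")[70:250,180:370],(400,384))]))
st()
```

```text
start t 28.02 p [0.5655 0.2691 0.0228] w 0.0002 F [-0.2 -0.1  0.5]
pushed False t 29.31 p [0.576  0.1332 0.0211] w 0.0 F [-0.9  0.1 -0.5]
end True t 29.9 p [0.5781 0.1128 0.0209] w -0.0003 F [0.2 1.  0.5]
local y 0.15006242044780055
lid_edge 0.94 0.79 0.10443778360252662 -0.00015156056435668662 0.24956098264760018
lid_hinge 0.81 0.58 0.0754151586970297 -0.005375593320788194 0.11147564147765278
hasp_tip 0.72 0.64 0.11741379483633364 0.005103735438417313 0.2862520446115233
t 31.68 p [0.5738 0.1625 0.2499] w -0.0 F [ 0.1 -0.4  0. ]
```

View pics/m8.png

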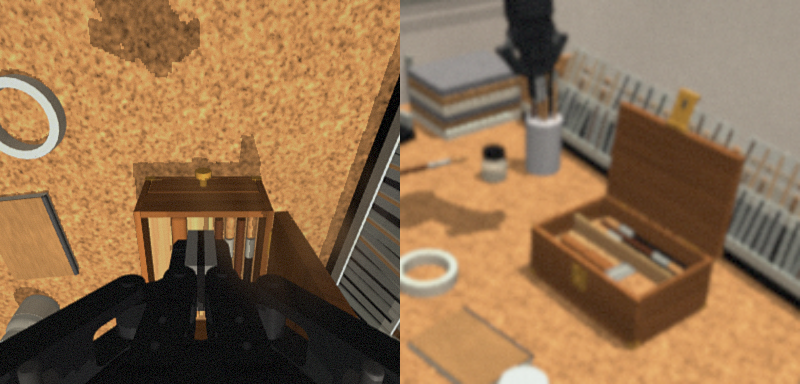

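The drawer looks shut: the push stopped on contact, and the front is flush with the knob at (203,178). The lid is at about 1.67 rad. Before reaching behind it, I'll check the rack clearance.

Run:
```python
from h import *
c5=np.load("w5.npy",allow_pickle=True).item()
t=cap("top")
i=cv2.imread("pics/t8.png")
for z in(0,.03,.06,.1,.15,.2):
    print(z,"w5 rail",at_z(c5,(452,230),z)[:2],"top rail(380,90)",at_z(t,(380,90),z)[:2],"top upper rail(260,56)",at_z(t,(260,56),z)[:2])
cv2.imwrite("pics/m9.png",np.vstack([cv2.resize(i[20:190,160:360],None,fx=2.5,fy=2.0)[:,:500],]))
o=ori(pi+YAW)
print(ctrl.ik(B(.147,.06,.22),o),ctrl.ik(B(-.06,.06,.106),o),ctrl.ik(B(-.13,0,.06),o))
```

```text
0 w5 rail [ 0.82725507 -0.31692933] top rail(380,90) [ 0.80906374 -0.40794953] top upper rail(260,56) [ 0.90622434 -0.03836667]
0.03 w5 rail [ 0.80617697 -0.30284608] top rail(380,90) [ 0.79994472 -0.39871235] top upper rail(260,56) [ 0.89487275 -0.03762178]
0.06 w5 rail [ 0.78509887 -0.28876283] top rail(380,90) [ 0.7908257  -0.38947516] top upper rail(260,56) [ 0.88352117 -0.0368769 ]
0.1 w5 rail [ 0.75699473 -0.26998516] top rail(380,90) [ 0.778667   -0.37715892] top upper rail(260,56) [ 0.86838572 -0.03588372]
0.15 w5 rail [ 0.72186457 -0.24651307] top rail(380,90) [ 0.76346863 -0.36176361] top upper rail(260,56) [ 0.84946642 -0.03464225]
0.2 w5 rail [ 0.6867344  -0.22304099] top rail(380,90) [ 0.74827027 -0.34636831] top upper rail(260,56) [ 0.83054711 -0.03340077]
[-0.36080161  0.59523581  0.41275122  1.31794293 -0.23724504  1.27642122
  1.7163854 ] [-0.53219681  0.35790491  0.50766035  1.96813579 -0.22466963  0.87012817
  1.7537233 ] [-0.47166843  0.34194027  0.56795912  2.14304339 -0.27513596  0.72603999
  1.93694188]
```

View pics/m9.png

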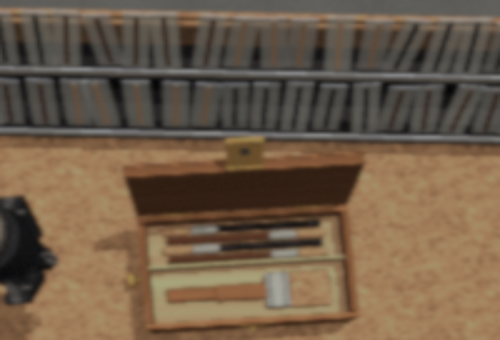

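Run:
```python
from h import *
o=ori(pi+YAW);Y=.075;r=.135
def W(th): return B(.08-r*np.cos(th)+.016*np.sin(th)+.011,Y,.09+r*np.sin(th)+.016*np.cos(th))
ctrl.movep(B(.145,.13,.33),o)
ctrl.move_straight(B(.143,Y,.30),speed=.25)
ctrl.move_straight(W(1.82),speed=.2);st("behind")
for th in np.arange(1.6,.19,-.2):
    h=ctrl.move_straight(W(th),speed=.16,until_force=30)
    if h: st("force",th);break
st("arc")
c=cap("side");save(c,"pics/s10.png");c=cap("top");save(c,"pics/t10.png")
cv2.imwrite("pics/m10.png",np.hstack([cv2.resize(cv2.imread(f)[a:b,e:g],(400,400)) for f,a,b,e,g in(("pics/s10.png",80,260,200,380),("pics/t10.png",60,220,180,340))]))
```

```text
behind t 34.23 p [0.7268 0.0518 0.218 ] w 0.0 F [0.6 0.3 0.7]
arc t 36.77 p [0.5493 0.0349 0.1327] w -0.0 F [0.4 0.2 0.3]
```

View pics/m10.png

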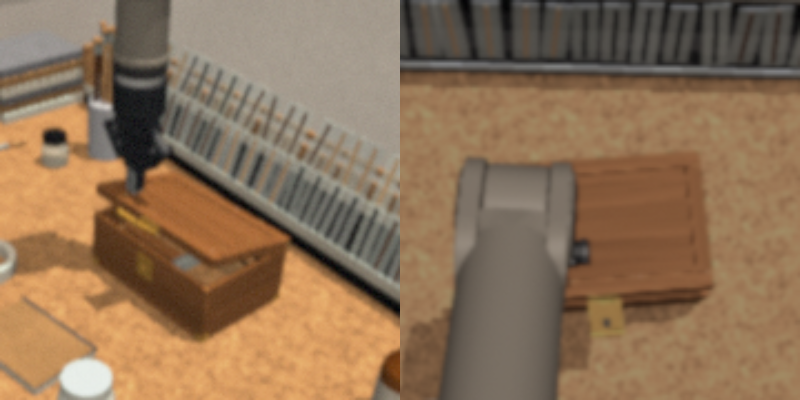

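The lid is nearly down, with the hasp sticking forward at (605,315) in the right panel. I'll press the lid shut and then measure the hasp.

Run:
```python
from h import *
Y=.075
h=ctrl.move_straight(B(-.048,Y,.108),speed=.06);st("near")
h=ctrl.move_straight(B(-.05,Y,.098),speed=.03,until_force=20);st("press",h)
ctrl.move_straight(B(-.05,Y,.2),speed=.25)
ctrl.movep(B(-.25,.0,.33),ori(pi+YAW))
w=cap("wrist");save(w,"pics/w11.png");s=cap("side");t=cap("top");save(s,"pics/s11.png");st()
for n in("lid_edge","hasp_tip"):
    L=[]
    for cn,c in(("wrist",w),("side",s),("top",t)):
        b=ctrl.mark_of(cn,n)
        if b: L.append((c,b[0]["centre"]));print(n,cn,b[0]["conf"],b[0]["centre"])
    if len(L)>1: q=tri(L);print(n,BX@(q[:2]-C),BY@(q[:2]-C),q[2],[np.round(proj(c,q)-p,1) for c,p in L])
cv2.imwrite("pics/m11.png",np.hstack([cv2.imread("pics/w11.png")[:,60:460],cv2.resize(cv2.imread("pics/s11.png")[100:260,200:370],(400,384))]))
```

```text
near t 37.47 p [0.5386 0.0339 0.1076] w -0.0001 F [-0.1 -0.5 -0.4]
press True t 37.77 p [0.5391 0.0339 0.1031] w 0.0003 F [-1.6 -0.4  7.6]
t 39.44 p [ 0.3449 -0.058   0.3293] w -0.0001 F [ 0.6  0.2 -0.4]
lid_edge wrist 0.17 [65.5, 287.1]
lid_edge side 0.68 [262.6, 189.2]
lid_edge top 0.9 [263.8, 181.8]
lid_edge -0.14873211852684745 -0.08582465696116097 0.22708921140281535 [array([105.3,   0.9]), array([  6.6, -17. ]), array([34.5, 20. ])]
hasp_tip side 0.4 [251.3, 188.9]
hasp_tip top 0.56 [196.7, 234.8]
hasp_tip -0.151847691884848 0.12421936448034986 0.07678771138230639 [array([-28.1,  -4.3]), array([ 21.3, -25. ])]
```

View pics/m11.png

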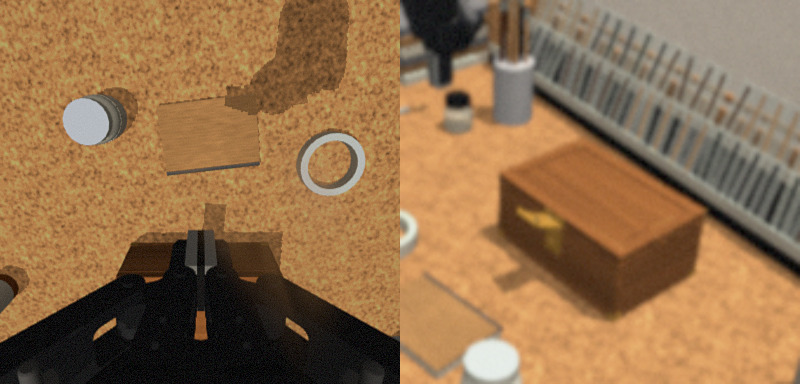

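The lid looks flush and the hasp still points straight out at about (538,215). Folding it now.

Run:
```python
from h import *
o=ori(pi+YAW);r=.03
def W(f): return B(-.085-r*np.sin(f)-.0015*np.cos(f)-.011,0,.092-r*np.cos(f)+.0015*np.sin(f))
ctrl.movep(B(-.125,0,.2),o)
ctrl.move_straight(B(-.125,0,.14),speed=.15)
for f in(1.75,1.4,1.1,.8,.5,.25):
    if ctrl.move_straight(W(f),speed=.1,until_force=25): st("force",f);break
h=ctrl.move_straight(B(-.09,0,.06),speed=.04,until_force=12);st("press",h)
p=np.array(ctrl.current_eef_pos());print("local x",BX@(p[:2]-C))
ctrl.move_straight(B(-.16,0,.06),speed=.15);ctrl.move_straight(B(-.2,0,.25),speed=.3)
ctrl.movep(B(-.30,.25,.38),ori(pi-.6))
w=cap("wrist");save(w,"pics/w12.png");s=cap("side");t=cap("top");save(s,"pics/s12.png");st()
i=[cv2.resize(cv2.imread("pics/s12.png")[100:260,200:370],(400,384)),cv2.resize(cv2.imread("pics/w12.png"),(400,300)).copy()]
cv2.imwrite("pics/m12.png",np.hstack([i[0],np.pad(i[1],((0,84),(0,0),(0,0)))]))
for n in("hasp_tip","lid_edge","drawer_knob"):
    for cn in("side","top","wrist"):
        b=ctrl.mark_of(cn,n)
        if b: print(n,cn,round(b[0]["conf"],2),b[0]["centre"])
for n,p in(("hasp_tip",B(-.085,0,.044)),("lid_edge",B(-.08,0,.098)),("knob",B(0,.142,.0245))):
    print(n,"expect shut",[np.round(proj(c,p)) for c in(s,t,w)])
```

```text
press True t 43.17 p [ 0.4943 -0.0452  0.0605] w 0.0001 F [-0.4  0.2 -0.8]
local x -0.09960282593228853
t 45.91 p [0.273  0.1853 0.3793] w -0.0 F [ 0.2 -0.3  0.9]
hasp_tip side 0.67 [258.4, 204.4]
lid_edge top 0.65 [262.3, 182.4]
drawer_knob top 0.62 [258.6, 182.7]
hasp_tip expect shut [array([263., 204.]), array([260., 184.]), array([232., 312.])]
lid_edge expect shut [array([265., 189.]), array([260., 181.]), array([231., 336.])]
knob expect shut [array([255., 180.]), array([210., 159.]), array([316., 295.])]
```

The picture limit is reached, so I'll verify by touch: press the lid, hasp and knob again and compare the stop positions.

Run:
```python
from h import *
o=ori(pi+YAW)
ctrl.movep(B(-.15,0,.15),o);ctrl.move_straight(B(-.125,0,.052),speed=.2)
h=ctrl.move_straight(B(-.088,0,.052),speed=.05,until_force=20);p=np.array(ctrl.current_eef_pos());st("hasp",h,"x",BX@(p[:2]-C))
ctrl.move_straight(B(-.15,0,.06),speed=.25);ctrl.move_straight(B(-.14,0,.16),speed=.3)
ctrl.move_straight(B(-.05,.04,.13),speed=.3)
h=ctrl.move_straight(B(-.05,.04,.098),speed=.05,until_force=20);st("lid",h)
ctrl.move_straight(B(-.05,.04,.2),speed=.3)
o2=ori(pi/2+YAW,[*BX,0],-.2)
ctrl.movep(B(-.002,.21,.16),o2);ctrl.move_straight(B(-.002,.18,.0215),speed=.2)
h=ctrl.move_straight(B(-.002,.144,.0215),speed=.05,until_force=15);p=np.array(ctrl.current_eef_pos());st("knob",h,"y",BY@(p[:2]-C))
ctrl.move_straight(B(-.002,.19,.04),speed=.2);ctrl.move_straight(B(-.05,.2,.3),speed=.35)
s=cap("side");t=cap("top");st("end")
for n in("hasp_tip","brush_can","varnish","ink","gesso","tape","fixative","round_brush","carton"):
    b=ctrl.mark_of("top",n);a=ctrl.mark_of("side",n)
    print(n,"top",b and b[0]["centre"],"side",a and a[0]["centre"])
```

```text
hasp True x -0.10146305574423363 t 49.03 p [ 0.4924 -0.045   0.0514] w -0.0 F [-1.5 -0.5 -0.4]
lid True t 50.91 p [ 0.5396 -0.0012  0.103 ] w -0.0 F [-2.6  0.3  8.6]
knob True y 0.1501047210026398 t 54.45 p [0.5782 0.1128 0.0214] w -0.0002 F [0.9 0.9 0.2]
end t 55.83 p [0.5249 0.1578 0.2978] w -0.0001 F [-0.4 -0.6 -0. ]
hasp_tip top [259.1, 184.5] side [262.6, 203.4]
brush_can top [129.0, 113.7] side [248.4, 150.6]
varnish top [260.2, 184.5] side [372.6, 270.1]
ink top [263.6, 182.2] side [223.9, 153.9]
gesso top [310.9, 251.0] side [237.7, 272.3]
tape top [195.2, 234.1] side [192.1, 202.0]
fixative top [118.7, 252.8] side [153.9, 174.2]
round_brush top [] side [183.6, 154.7]
carton top [406.6, 173.4] side [380.3, 304.8]
```

The lid and knob stops repeat to 0.1 mm. The hasp reading differed by 2 mm, so I'll press it once more, reading while pressed.

Run:
```python
from h import *
o=ori(pi+YAW)
ctrl.movep(B(-.15,0,.17),o);ctrl.move_straight(B(-.112,0,.056),speed=.25)
for z in(.056,.066):
    h=ctrl.move_straight(B(-.086,0,z),speed=.05,until_force=28);p=np.mean([ctrl.current_eef_pos() for _ in range(5)],0);st("hasp",h,z,"x",BX@(p[:2]-C))
    if z<.06: ctrl.move_straight(B(-.108,0,.066),speed=.15)
ctrl.move_straight(B(-.15,0,.07),speed=.25);ctrl.move_straight(B(-.2,.1,.3),speed=.4)
s=cap("side");b=ctrl.mark_of("side","hasp_tip");print(b and (b[0]["conf"],b[0]["centre"]),[np.round(proj(s,B(-.085-.048*np.sin(f),0,.092-.048*np.cos(f))),1) for f in(0,.1,.2,.4)]);st()
```

```text
hasp True 0.056 x -0.1001100374175319 t 59.52 p [ 0.4937 -0.0449  0.0553] w 0.0003 F [-1.8  0.4  1.6]
hasp True 0.066 x -0.10030145257684604 t 60.15 p [ 0.4936 -0.045   0.0643] w -0.0 F [ 0.1 -0.1  0.8]
(0.63, [264.4, 204.0]) [array([263.4, 203.6]), array([262.3, 204. ]), array([261.1, 204.4]), array([258.9, 204.8])]
t 63.82 p [0.3854 0.0453 0.2999] w 0.0004 F [ 0.4  0.7 -0.2]
```

The hasp now stops at the same depth at both heights, so the leaf is vertical. The image mark also fits the fully folded position.

```bash
python3 -c "
from h import *
ctrl.job_done();st('done')"
```

```text
the job is handed in; nothing more can be done
the job is handed in; nothing more can be done
```

The sketch box is packed and the job is handed in; the last clock reading before that was 63.8 s of the 72 s. The brush is in the front slot and the tin is in the drawer bay. After that I shut the drawer, lowered the lid, and folded the hasp last. No verdict was reported.

| Check | Result |
|---|---|
| Brush | flat in the slot; about 2–5 mm from centre, last measured before the lid closed |
| Tin | flat in the bay, about 2 mm from where I estimated its centre; last measured before the drawer closed |
| Drawer | two pushes on the knob stopped at the same point (150.1 mm), about where a shut drawer should stop |
| Lid | two presses stopped at the same height (103 mm; about 106 mm expected, within calibration error) |
| Hasp | stops agreed at two heights (about 100 mm), and its tip in the side view matches fully folded within about 1 pixel |

**Disagreements:**
- An earlier hasp check differed by 2 mm between two heights, so I pressed it again.
- All hasp stops were 2–4 mm further out than I calculated.
- In the last object check, the top camera gave wrong positions for the varnish and ink and missed the round brush.
- The side camera showed the varnish, ink and round brush where they started, within a few pixels. The other things were also within a few pixels, except the brush can in the side view, which read about 7 pixels off.
- I could not view the final picture because the viewing limit was reached, so the closing checks rest on touch and detector readings.

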